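# Open the ratchet stop of the card-pack rack

### The arm

A 6-joint arm with a two-finger parallel gripper is mounted at the origin on a cart in front of the work surface, level with it; the furniture and walls round the work are solid. World frame = base frame: x ahead of the robot, y to its left, z up, the work surface at z = 0. Lengths are in m, angles in degrees, forces in N, time in s.
With the tool pointing down it reaches from about 0.375 to 0.9 m from the base axis. Payload 3.1 kg.
Tool frame: the origin (TCP) lies between the finger pads; the fingertips stand 11 mm ahead of it and the grasp point (between the pads) lies 8 mm behind it; x points along the fingers, y is the direction in which the jaws open and shut, and the axes are right-handed (so a half turn about x gives the same grasp; the last joint's range is limited). The gripper opens to 87 mm and grips with 3 to 60 N. Pads are 19 mm wide; open, the fingers measure 117 mm over their backs; the gripper's body (75 mm by 190 mm) begins 51 mm behind the grasp point.
Start: joints at [-78.065, 30.224, 82.088, -0, 67.689, -10.227], TCP at [0.236, -0.579, 0.234] pointing down, gripper open.
Joint ranges: [-176.69, 176.69], [-43.24, 126.21], [12.49, 139.97], [-82, 262], [0, 151.66], [-163.58, 163.58]. Speed limits (degrees/s): [159.86, 159.86, 180, 180, 180, 180].

### API

Orientations are given as a 3x3 rotation matrix whose columns are the frame's x, y, z axes.
In Python, from rig import bot gives the robot as it stands.
- The arm moves only by the shell command python3 -m inch 'ROWS' [OPENING]. ROWS is a JSON object of lists of equal length, an entry for each row: "dp": the shift along the tool's x, y, z in mm, a list of three; "yaw": the turn about the tool's x in degrees. In form: {"dp": [[tx, ty, tz], ...], "yaw": [yaw, ...]}. A call has 1 to 20 rows; each row shifts and turns the commanded pose from where the row before left it, along the tool's axes as they then stand; what a row does not reach is not made up. A row lasts 1/12 s, in which the tool goes at most 41.7 mm and 7.16 degrees, less where a joint would pass 70% of its speed; a pose out of reach is approached as far as the arm can. A call is refused whole if a number of a shift passes 41.7 or a number of a turn 7.16, either way. A call with a gripper value outside its range is refused whole. OPENING is the finger opening in mm, from 0 to 87, set as the call begins (- or left out, the last holds). The fingers move at their own pace and stop on an object; the grip force is fixed at half the most. Time passes only in rows, so rows that do not move let the fingers close. It gives the time, the measured TCP pose, the force and the opening at its end, in the units of the state.
- bot.read_state(): the state, without advancing time (a new reading comes with each control period).
- bot.capture(name): name is "side" or "top" or "wrist"; returns a dict with "color" (420x560x3 uint8, red, green, blue), "intrinsics" (3x3 intrinsics, pixels), "k1" (the pictures are not rectified: a ray, as slopes to the right and down, at radius r is drawn at 1 + k1 r^2 times it, then the intrinsics apply), "pose" (4x4, takes a point from camera to world coordinates). Camera axes: x right, y down, z forward; pixel columns grow to the right and rows downward; lengths in m; the calibration is good to about 2 mm. A picture is of the moment at which its call begins. There is no depth.
- bot.hand_in(): hands the job in, once; it reports no verdict.
The state is a dict: "time_s": time; "joint_positions": joint angles; "qvel": joint speeds; "tau": joint torques, N m; "position": TCP position; "tcp_rot": TCP orientation; "force": force on the tool from outside, world axes, zero at the start; "moment": the same for the moment, N m; "opening": opening from 0.0 (shut) to 1.0 (fully open).
Only numpy, scipy, OpenCV 4.12 (cv2) and the standard library are available. Lean on these libraries where they do the work, as an engineer would, in place of code of your own. Each camera call takes 0.05 s, during which the arm holds its last target.

### The job

The sliding blue stop of the card-pack rack is held by its ratchet. Press the orange release paddle down until it snaps over, then push the stop back along the rack, away from the packs, as far as it goes, so that the next pack will fit. Just press and push with the fingertips: nothing needs gripping, and do not lift or shift the packs or the note pad.

Things in the scene. Friction and masses are not known exactly. Their poses are not given: they have to be found in the camera images.
- pack_rack: Rack screwed to the bench, 116 mm wide (x), 335 mm long (y from -160 to +175 mm), origin on the bench top. Two wooden deck boards, top at z 20 mm, with a 26 mm channel and a row of steel teeth between them. An upright aluminium plate (top at z 110 mm) closes the -y end; two packs stand next to it. The blue stop slides along +y, away from the packs.
- stop (a joint): Travel of the blue stop along the rack's +y, m: 0 nearest the packs (starts 0.002 to 0.035), 0.10 fully back at its end. An upright plate 96 mm wide, 10 mm thick, top at z 134 mm; its foot (top z 34 mm, higher ribs at both sides) reaches 86 mm back. The ratchet stops it towards +y (at most 8 mm of play) until the release is snapped over; then it slides with 2.5 N of friction and stays where left.
- stop_push_face (a point): Point on the pack-side face of the blue stop, in the middle of its width, 115 mm above the bench, 19 mm below the top edge. The packs' tops are at about 82 mm, so here the stop can be pushed above the packs. Axes as the rack's: +y is the way to push.
- release (a joint): Angle of the rocking release on the stop, rad. 0 to 0.15 = up, ratchet engaged (it starts there); from 0.16 a sprung detent resists and past 0.25 it snaps over; hard stop at 0.36. Let go, it stays down at about 0.33, ratchet free; let go before the snap, it springs up again. Pressing takes 2 to 10 N, the less the farther back on the paddle.
- release_pad (a point): Middle of the top of the ribbed orange paddle, 34 mm wide (rack's x) and 40 mm long, 80 mm behind (rack's +y) the stop's pack-side face and 50 to 55 mm above the bench. Pressed fully down it sinks 10 to 16 mm, tilts its rear edge down and moves up to 13 mm towards +y, so press straight down at or a little behind the middle. Foot cheeks beside it are at z 34 mm.
- pack_a: Card pack, white with a brown band, 71 x 53 x 62 mm, standing on the rack by the end plate; origin at the centre of its underside. Leave it.
- pack_b: Card pack, white with a brown band, 71 x 53 x 58 mm, standing on the rack between pack_a and the blue stop; origin at the centre of its underside. Leave it.
- next_pack: Card pack, 71 x 53 x 62 mm, waiting on the bench beside the rack; origin at the centre of its underside. Leave it.
- note_pad: Yellow pad of sticky notes, 50 x 50 x 18 mm, lying on the bench beside the rack; origin at the centre of its underside. Leave it.
Not all that is in view belongs to the job. Leave any pink or yellow look-alike of the pack_b alone. What is shaped like the pack_a but red is not meant.

How it is judged (in metres and radians):
On the way, in this order (a step that is already met when the one before it is completed fails the run):
1. the release is pressed down past its snap (above 0.28 rad) before the stop is more than 55 mm along (value of joint release above 0.28 rad and value of joint stop below 0.055 m), for 0.1 s.
2. the stop has been pushed fully back (within 5 mm of its end) (value of joint stop above 0.095 m), for 0.1 s.
At the end, for the whole second after the job is handed in: The stop rests within 5 mm of its fully-back end; the two packs on the rack stand upright, and they, the waiting pack and the note pad are within 25 mm of where they were (value of joint stop above 0.095 m and velocity of joint stop below 0.01 m/s and distance of each of pack_a, pack_b, next_pack, note_pad from where it was at the start of the episode below 0.025 m and angle between each of pack_a, pack_b's own z axis and vertical below 0.15 rad); the robot touches nothing.
It fails at once if a pack or the note pad is lifted, carried or pushed more than 25 mm (distance of any of pack_a, pack_b, next_pack, note_pad from where it was at the start of the episode above 0.025 m).
It also fails if it takes over 38 s, if anything falls off the work surface, if the arm or the gripper's body presses on something with over 40 N, if the wrist force passes 120 N, or if a joint passes its speed limit or range.

## Working session

There is one attempt and no reset: what is moved stays moved. The work goes in short steps, Python scripts to look and compute and a shell command to move; the robot and the scene stay as the last step left them, time stands still between calls to the robot, and variables do not carry over. Pictures are saved under pics/ and viewed, and the job is handed in when it is done.

```bash
ls; mkdir -p pics; python3 - <<'E'
from rig import bot
import cv2, pickle
s=bot.read_state();print(s)
d={}
for n in("side","top","wrist"):
    c=bot.capture(n);d[n]=c;cv2.imwrite(f"pics/{n}0.png",c["color"][:,:,::-1])
    print(n,c["intrinsics"].tolist(),c["k1"],c["pose"].round(3).tolist())
pickle.dump(d,open("d0.pkl","wb"))
E
```

```text
pics
{'time_s': 0.0, 'joint_positions': array([-7.80665643e+01,  3.02783893e+01,  8.21561210e+01, -3.31834295e-04,
        6.76897388e+01, -1.02306034e+01]), 'qvel': array([-0.08642834,  0.01481702, -0.00176189,  0.06587502,  0.06267134,
       -0.04219808]), 'tau': array([ 1.68197294e-03, -4.40033305e+01, -1.76592529e+01,  6.33549714e-02,
        5.82508184e-02, -1.59969100e-04]), 'position': array([ 0.23563051, -0.57811463,  0.23257927]), 'tcp_rot': array([[-4.53645068e-04,  3.77261160e-01, -9.26106804e-01],
       [ 2.12057887e-03, -9.26104454e-01, -3.77261241e-01],
       [-9.99997649e-01, -2.13502522e-03, -3.79889325e-04]]), 'force': array([-0.16069107, -0.15198676, -0.32425503]), 'moment': array([ 0.02979307, -0.00881071,  0.00023901]), 'opening': 1.0006315112417552}
side [[514.4939006315939, 0.0, 282.03765009668615], [0.0, 514.4939006315939, 201.76992093456008], [0.0, 0.0, 1.0]] 0.009073937069357546 [[0.869, -0.183, 0.46, -0.099], [-0.495, -0.338, 0.801, -1.183], [0.009, -0.923, -0.384, 0.58], [0.0, 0.0, 0.0, 1.0]]
top [[405.97452813560363, 0.0, 282.8266303110036], [0.0, 405.97452813560363, 213.1544658384374], [0.0, 0.0, 1.0]] -0.10629354248880686 [[0.022, -0.993, 0.116, 0.428], [-1.0, -0.021, 0.011, -0.156], [-0.008, -0.117, -0.993, 1.025], [0.0, 0.0, 0.0, 1.0]]
wrist [[368.2004638054511, 0.0, 283.29278194146707], [0.0, 368.2004638054511, 208.98253580378855], [0.0, 0.0, 1.0]] -0.028940783529199234 [[0.378, -0.887, -0.266, 0.308], [-0.926, -0.363, -0.105, -0.55], [-0.003, 0.286, -0.958, 0.385], [0.0, 0.0, 0.0, 1.0]]
```

View pics/side0.png

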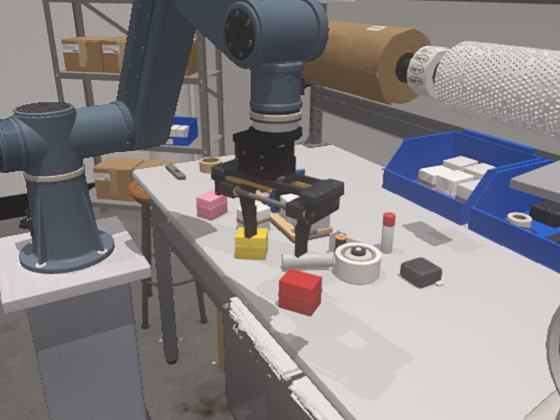

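View pics/top0.png

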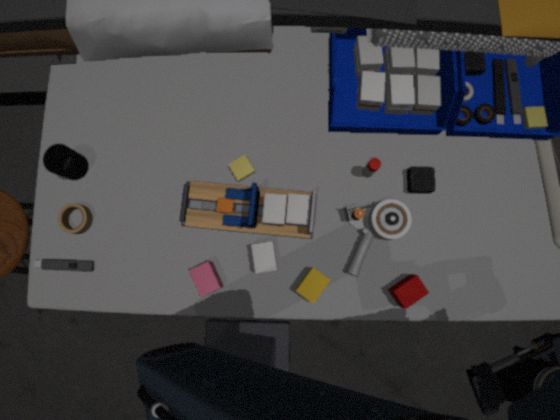

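View pics/wrist0.png

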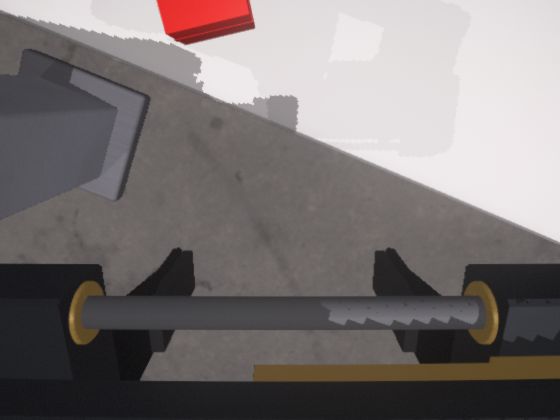

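```bash
cat > h.py <<'E'
import numpy as np,cv2
def ray(c,uv):
    K=c["intrinsics"];uv=np.atleast_2d(uv).astype(float)
    d=np.c_[(uv[:,0]-K[0,2])/K[0,0],(uv[:,1]-K[1,2])/K[1,1]]
    s=d.copy()
    for _ in range(10): s=d/(1+c["k1"]*(s**2).sum(1,keepdims=True))
    v=np.c_[s,np.ones(len(s))]@c["pose"][:3,:3].T
    return c["pose"][:3,3],v
def onz(c,uv,z):
    o,v=ray(c,uv);return o+v*((z-o[2])/v[:,2])[:,None]
def proj(c,p):
    p=np.atleast_2d(p);q=(p-c["pose"][:3,3])@c["pose"][:3,:3];s=q[:,:2]/q[:,2:]
    s=s*(1+c["k1"]*(s**2).sum(1,keepdims=True));K=c["intrinsics"]
    return np.c_[s[:,0]*K[0,0]+K[0,2],s[:,1]*K[1,1]+K[1,2]]
E
python3 - <<'E'
import pickle,cv2
d=pickle.load(open("d0.pkl","rb"))
a=d["top"]["color"][145:295,165:345,::-1]
cv2.imwrite("pics/topc.png",cv2.resize(a,None,fx=4.4,fy=4,interpolation=cv2.INTER_CUBIC) if 0 else cv2.resize(a,(720,600),interpolation=cv2.INTER_CUBIC))
a=d["side"]["color"][170:260,180:360,::-1]
cv2.imwrite("pics/sidec.png",cv2.resize(a,(800,400),interpolation=cv2.INTER_CUBIC))
E
```

```text
(no output)
```

View pics/topc.png

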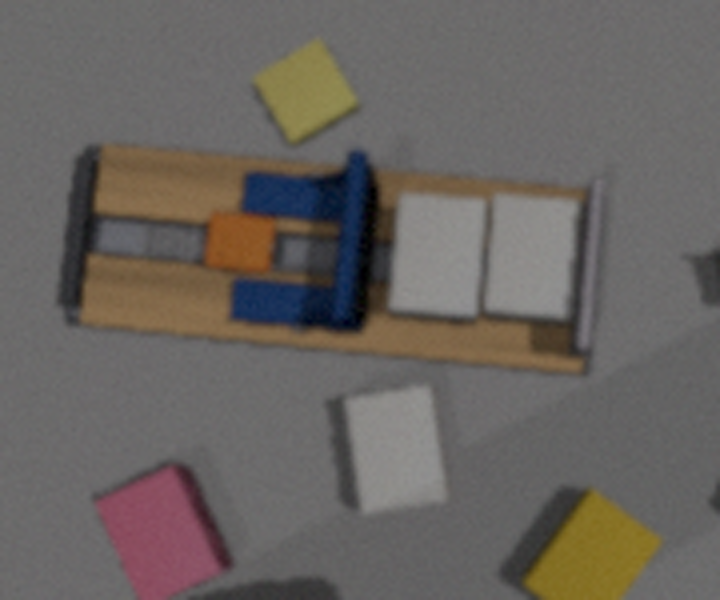

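View pics/sidec.png

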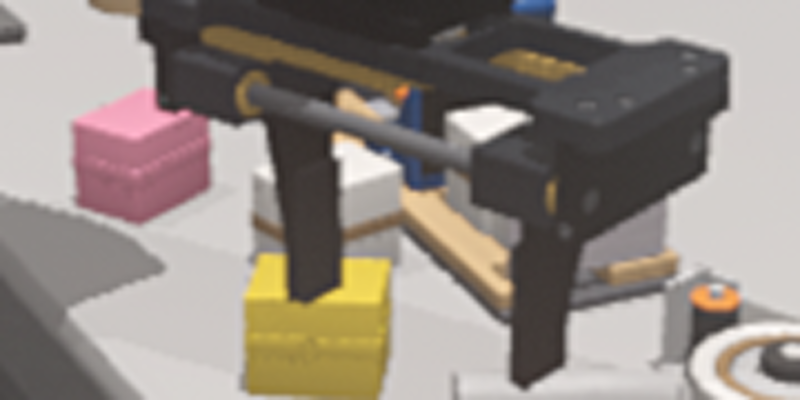

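The top view shows one rack: orange paddle at about (225,205), blue stop plate at x≈253, white packs at (275,209) and (298,210), end plate at x≈313. The other orange thing, at (357,213), is a battery-like item off the rack. The pink, yellow and red blocks are look-alikes, and the white pack at (263,257) is the waiting one.

```bash
python3 - <<'E'
import pickle,cv2,numpy as np
from h import *
d=pickle.load(open("d0.pkl","rb"));c=d["top"]
hsv=cv2.cvtColor(c["color"],cv2.COLOR_RGB2HSV)
roi=np.zeros(hsv.shape[:2],np.uint8);roi[175:245,180:322]=255
def m(lo,hi):return cv2.bitwise_and(cv2.inRange(hsv,lo,hi),roi)
o=m((5,180,100),(15,255,255));ys,xs=np.nonzero(o)
r=cv2.minAreaRect(np.c_[xs,ys].astype(np.float32));print("paddle px",len(xs),r,xs.mean(),ys.mean())
for z in(.050,.055):print(onz(c,r[0],z),onz(c,cv2.boxPoints(r),z).round(4).tolist())
cr=lambda x,y:(x/4+165,y/4+145)
# deck edges at z=.02
P=onz(c,[cr(100,148),cr(588,188),cr(85,322),cr(585,372)],.02);print("deck",P.round(4).tolist())
e1=P[0]-P[1];e2=P[2]-P[3]
for e in(e1,e2):print(np.linalg.norm(e),np.degrees(np.arctan2(-e[0],e[1])))
print("stop top",onz(c,[cr(360,153),cr(350,328),cr(350,153),cr(338,322)],.134).round(4).tolist())
pk=onz(c,[cr(393,195),cr(487,200),cr(477,318),cr(390,310)],.082);print(pk.round(4).tolist())
# teeth line/ channel end
print("notepad",onz(c,[cr(305,90)],.018).round(3),"next",onz(c,[cr(395,450)],.062).round(3))
E
```

```text
paddle px 172 ((224.5, 205.0), (12.0, 15.0), 90.0) 224.23837209302326 205.02325581395348
[[ 0.55897916 -0.00312369  0.05      ]] [[0.5734, 0.0159, 0.05], [0.5741, -0.0209, 0.05], [0.5447, -0.022, 0.05], [0.5439, 0.0146, 0.05]]
[[ 0.55830649 -0.00390815  0.055     ]] [[0.5726, 0.015, 0.055], [0.5734, -0.0216, 0.055], [0.5441, -0.0227, 0.055], [0.5433, 0.0138, 0.055]]
deck [[0.6201, 0.0921, 0.02], [0.6006, -0.2171, 0.02], [0.5092, 0.096, 0.02], [0.4851, -0.2169, 0.02]]
0.3098663368569712 -3.606212818578487
0.3138849479557 -4.402072336040139
stop top [[0.5981, -0.0827, 0.134], [0.5, -0.0802, 0.134], [0.598, -0.0771, 0.134], [0.5032, -0.0735, 0.134]]
[[0.5833, -0.0987, 0.082], [0.5815, -0.1541, 0.082], [0.5117, -0.1497, 0.082], [0.5153, -0.0989, 0.082]]
notepad [[ 0.66  -0.037  0.018]] next [[ 0.434 -0.103  0.062]]
```

Checks agree: the paddle is at y −3.5 mm and the stop face at y −82 mm, 79 mm apart (given 80). The paddle x of 0.558 is on the rack's centre line, and the rack yaw is about −4°. I'll shut the fingers, then turn the jaws along the rack's x.

```bash
python3 -m inch '{"dp": [[0,0,0],[0,0,0],[0,0,0],[0,0,0],[0,0,0],[0,0,0],[0,0,0],[0,0,0],[0,0,0]], "yaw": [-7.1,-7.1,-7.1,-7.1,-7.1,-7.1,-7.1,-7.1,-7.1]}' 0
python3 -m inch '{"dp": [[0,15.5,-33.5],[0,15.5,-33.5],[0,15.5,-33.5],[0,15.5,-33.5],[0,15.5,-33.5],[0,15.5,-33.5],[0,15.5,-33.5],[0,15.5,-33.5],[0,15.5,-33.5],[0,15.5,-33.5],[0,15.5,-33.5],[0,15.5,-33.5],[0,15.5,-33.5],[0,15.5,-33.5],[0,15.5,-33.5],[0,15.5,-33.5],[0,15.5,-33.5],[0,15.5,-33.5],[0,0,0],[0,0,0]], "yaw": [0,0,0,0,0,0,0,0,0,0,0,0,0,0,0,0,0,0,0,0]}' 0
python3 - <<'E'
from rig import bot
import cv2,pickle
s=bot.read_state();print(s["time_s"],s["position"],s["tcp_rot"].round(3).tolist(),s["opening"],s["force"])
d={}
for n in("side","wrist"):
    c=bot.capture(n);d[n]=c;cv2.imwrite(f"pics/{n}1.png",c["color"][:,:,::-1])
pickle.dump(d,open("d1.pkl","wb"))
E
```

```text
time_s: 0.9
position: [0.2357, -0.5785, 0.2331]
tcp_rot: [[-0.0, 0.998, -0.063], [0.001, -0.063, -0.998], [-1.0, -0.0, -0.001]]
force: [0.1, 0.2, 0.1]
opening: 0.399
time_s: 2.57
position: [0.5558, 0.0055, 0.2332]
tcp_rot: [[-0.001, 0.998, -0.065], [-0.0, -0.065, -0.998], [-1.0, -0.001, 0.0]]
force: [0.3, -0.2, 0.9]
opening: 0.008
2.5667 [0.55581203 0.00545858 0.23315404] [[-0.001, 0.998, -0.065], [-0.0, -0.065, -0.998], [-1.0, -0.001, 0.0]] 0.007767282252270551 [ 0.28231699 -0.19098763  0.87538613]
```

View pics/wrist1.png

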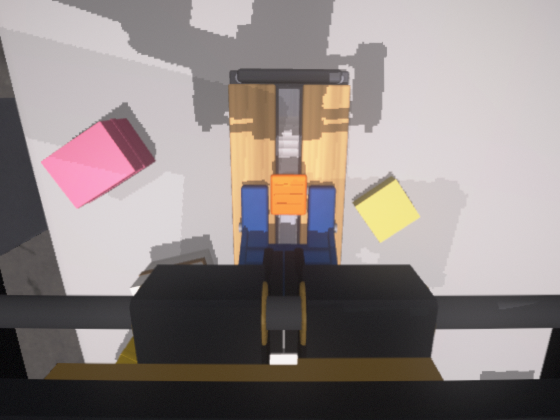

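View pics/side1.png

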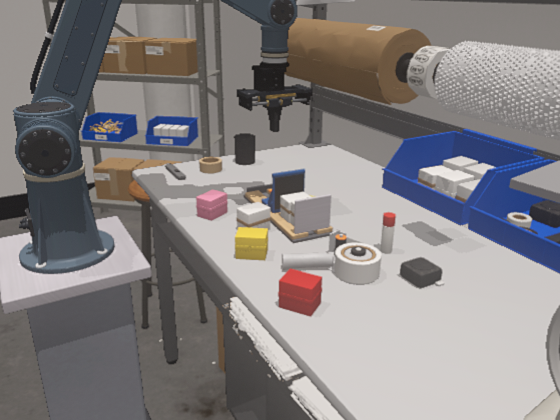

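Wrist view: the orange paddle is at (289,195) between the blue ribs, and the shut fingers are below it. I'll cast it to a position from this view too.

```bash
python3 - <<'E'
import pickle,cv2,numpy as np
from h import *
c=pickle.load(open("d1.pkl","rb"))["wrist"]
hsv=cv2.cvtColor(c["color"],cv2.COLOR_RGB2HSV)
o=cv2.inRange(hsv,(5,180,100),(15,255,255));o[:,:230]=0;o[:,340:]=0;o[:150]=0;o[240:]=0
ys,xs=np.nonzero(o);r=cv2.minAreaRect(np.c_[xs,ys].astype(np.float32));print(r)
print(onz(c,r[0],.052),onz(c,cv2.boxPoints(r),.052).round(4).tolist())
P=onz(c,[(230,85),(233,262),(350,85),(343,262)],.02);print(P.round(4).tolist())
for a,b in((0,1),(2,3)):
    e=P[a]-P[b];print(np.degrees(np.arctan2(-e[0],e[1])))
E
```

```text
((288.0, 194.0), (38.0, 34.0), 90.0)
[[ 0.55805949 -0.00345952  0.052     ]] [[0.5436, 0.0155, 0.052], [0.5748, 0.0135, 0.052], [0.573, -0.023, 0.052], [0.5409, -0.0209, 0.052]]
[[0.5099, 0.0978, 0.02], [0.4938, -0.0834, 0.02], [0.6229, 0.0904, 0.02], [0.6126, -0.0912, 0.02]]
-5.069155451172147
-3.2378165470026965
```

Both views agree to within 1 mm: paddle at (0.558, −0.0035). I'll aim 5 mm behind its middle and go down to about 20 mm above it.

```bash
python3 -m inch '{"dp": [[20,1,1.5],[25,1,1.5],[25,0,0],[25,0,0],[25,0,0],[20,0,0],[10,0,0],[0,0,0]], "yaw": [0,0,0,0,0,0,0,0]}' 0
python3 -m inch '{"dp": [[6,0,0],[5,0,0],[3,0,0],[3,0,0],[3,0,0],[3,0,0],[2,0,0],[0,0,0]], "yaw": [0,0,0,0,0,0,0,0]}' 0
```

```text
time_s: 3.33
position: [0.5553, -0.0007, 0.0815]
tcp_rot: [[-0.005, 0.997, -0.071], [0.001, -0.071, -0.997], [-1.0, -0.005, -0.001]]
force: [-0.1, -0.4, -0.6]
opening: 0.006
time_s: 4.0
position: [0.5575, 0.0008, 0.0586]
tcp_rot: [[0.0, 0.998, -0.069], [0.0, -0.069, -0.998], [-1.0, 0.0, -0.0]]
force: [0.5, 0.9, 1.7]
opening: 0.002
```

```bash
python3 -m inch '{"dp": [[2,0,0],[2,0,0],[1,0,0],[0,0,0]], "yaw": [0,0,0,0]}' 0
python3 -m inch '{"dp": [[2,0,0],[1,0,0],[0,0,0]], "yaw": [0,0,0]}' 0
python3 -m inch '{"dp": [[1,0,0],[1,0,0],[0,0,0]], "yaw": [0,0,0]}' 0
```

```text
time_s: 4.33
position: [0.5575, 0.0006, 0.0534]
tcp_rot: [[0.0, 0.998, -0.069], [0.0, -0.069, -0.998], [-1.0, 0.0, -0.0]]
force: [0.7, 1.3, 1.0]
opening: 0.005
time_s: 4.58
position: [0.5576, 0.0013, 0.0513]
tcp_rot: [[0.001, 0.998, -0.069], [0.001, -0.069, -0.998], [-1.0, 0.001, -0.001]]
force: [-0.0, 4.9, 10.2]
opening: 0.002
time_s: 4.83
position: [0.5578, 0.0015, 0.0506]
tcp_rot: [[0.001, 0.998, -0.069], [0.001, -0.069, -0.998], [-1.0, 0.001, -0.001]]
force: [-2.2, 6.1, 18.9]
opening: 0.003
```

```bash
python3 - <<'E'
from rig import bot
import cv2,pickle
c=bot.capture("wrist");pickle.dump(c,open("d2.pkl","wb"));cv2.imwrite("pics/wrist2.png",c["color"][:,:,::-1])
s=bot.read_state();print(s["time_s"],s["position"],s["force"])
E
```

```text
4.8833 [0.55773191 0.00150818 0.05064695] [-2.38736674  6.568145   17.79521969]
```

View pics/wrist2.png

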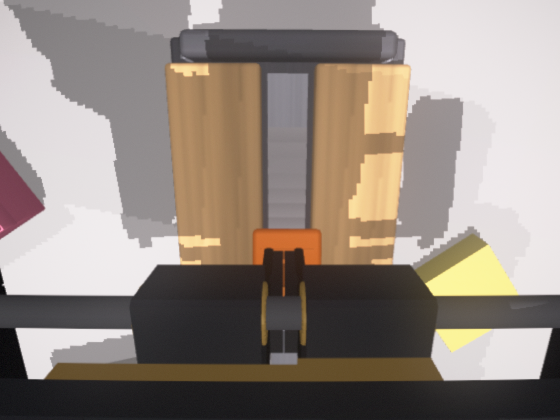

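Force fell to 1 N, then rose stiffly to 19 N at a tip height of 40 mm, about 12 mm of sink. That looks like the snap and then the hard stop, with the orange rear edge now visible at (287,240). I'll lift straight up and check that it stays down.

```bash
python3 -m inch '{"dp": [[-3,0,0],[-6,0,0],[-20,0,0],[-40,0,0],[-40,0,0],[-40,0,0],[-33,0,0],[0,0,0],[0,0,0]], "yaw": [0,0,0,0,0,0,0,0,0]}' 0
python3 - <<'E'
from rig import bot
import cv2,pickle
d={n:bot.capture(n) for n in("wrist","top","side")}
pickle.dump(d,open("d3.pkl","wb"))
a=d["wrist"]["color"][60:300,200:480,::-1];b=pickle.load(open("d1.pkl","rb"))["wrist"]["color"][60:300,150:430,::-1]
a=d["wrist"]["color"][60:300,150:430,::-1]
cv2.imwrite("pics/cmp.png",cv2.resize(cv2.hconcat([b.copy(),a.copy()]),(800,343)))
s=bot.read_state();print(s["position"],s["force"])
E
```

```text
time_s: 5.63
position: [0.5585, -0.0003, 0.2326]
tcp_rot: [[0.005, 0.998, -0.069], [-0.002, -0.069, -0.998], [-1.0, 0.005, 0.001]]
force: [0.1, 0.8, -0.5]
opening: 0.001
[5.55949019e-01 4.20676986e-04 2.28799932e-01] [-0.01806209  0.52235866 -1.61915016]
```

View pics/cmp.png

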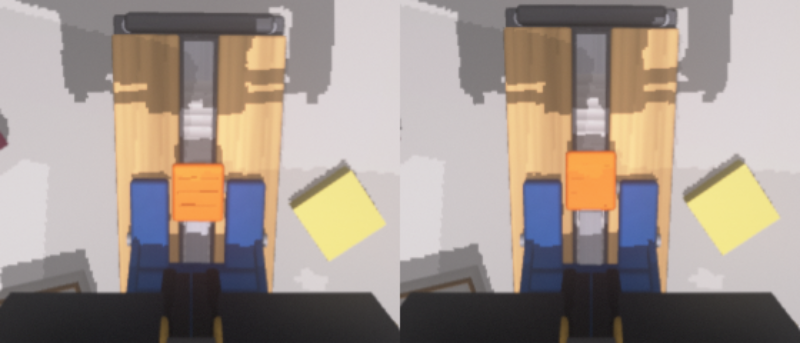

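Before (left) and after (right): the paddle has moved back relative to the blue ribs, with its rear edge about 12 px further past them, and it stays down after release. So it snapped. The stop itself is unmoved. Next I go over the stop to the pack side (face y ≈ −0.082) and lower above the packs.

```bash
python3 -m inch '{"dp": [[0,0,20],[0,0,30],[0,0,30],[0,0,20],[0,0,8],[0,0,0],[0,0,0],[15,0,0],[25,0,0],[25,0,0],[25,0,0],[15,0,0],[10,0,0],[0,0,0],[0,0,0]], "yaw": [0,0,0,0,0,0,0,0,0,0,0,0,0,0,0]}' 0
python3 - <<'E'
from rig import bot
import cv2,pickle
d={n:bot.capture(n) for n in("top","side")}
a=d["top"]["color"][145:295,165:345,::-1];b=d["side"]["color"][100:250,190:370,::-1]
cv2.imwrite("pics/c4.png",cv2.resize(cv2.hconcat([a.copy(),b.copy()]),(800,333),interpolation=cv2.INTER_CUBIC))
E
```

```text
time_s: 7.03
position: [0.5499, -0.1062, 0.1153]
tcp_rot: [[-0.001, 0.998, -0.068], [0.001, -0.068, -0.998], [-1.0, -0.001, -0.0]]
force: [-0.2, -0.3, 0.1]
opening: 0.005
```

View pics/c4.png

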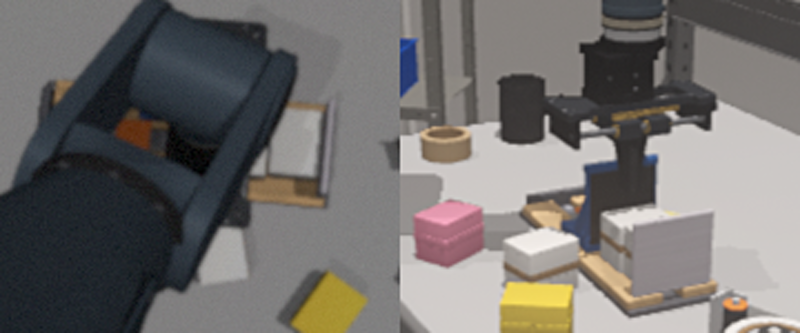

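Side view: the fingertip at (635,180) is on the pack side of the blue plate and clear above the packs. Pushing now.

```bash
python3 -m inch '{"dp": [[0,0,-4],[0,0,-4],[0,0,-4],[0,0,-4],[0,0,-4],[0,0,-4],[0,0,-4],[0,0,-4]], "yaw": [0,0,0,0,0,0,0,0]}' 0
python3 -m inch '{"dp": [[0,0,-4],[0,0,-4],[0,0,-4],[0,0,-4],[0,0,-4],[0,0,-4],[0,0,-4],[0,0,-4],[0,0,-4],[0,0,0]], "yaw": [0,0,0,0,0,0,0,0,0,0]}' 0
```

```text
time_s: 7.8
position: [0.5526, -0.0751, 0.1157]
tcp_rot: [[0.001, 0.998, -0.069], [-0.0, -0.069, -0.998], [-1.0, 0.001, 0.0]]
force: [0.7, -2.8, 1.9]
opening: 0.0
time_s: 8.63
position: [0.5539, -0.0382, 0.1154]
tcp_rot: [[-0.002, 0.998, -0.068], [0.001, -0.068, -0.998], [-1.0, -0.002, -0.001]]
force: [-0.8, -0.2, 0.5]
opening: 0.005
```

```bash
python3 -m inch '{"dp": [[0,0,-3],[0,0,-3],[0,0,-3],[0,0,-3],[0,0,-3],[0,0,-3],[0,0,0]], "yaw": [0,0,0,0,0,0,0]}' 0
python3 -m inch '{"dp": [[0,0,-3],[0,0,-3],[0,0,-3],[0,0,0]], "yaw": [0,0,0,0]}' 0
```

```text
time_s: 9.22
position: [0.5552, -0.0205, 0.1153]
tcp_rot: [[-0.001, 0.998, -0.068], [0.001, -0.068, -0.998], [-1.0, -0.001, -0.001]]
force: [-1.1, -0.6, 0.3]
opening: 0.005
time_s: 9.55
position: [0.5561, -0.0117, 0.1154]
tcp_rot: [[-0.001, 0.998, -0.068], [0.001, -0.068, -0.998], [-1.0, -0.001, -0.001]]
force: [0.3, -0.2, -0.6]
opening: 0.001
```

```bash
python3 -m inch '{"dp": [[0,0,-2],[0,0,-2],[0,0,-2]], "yaw": [0,0,0]}' 0
python3 -m inch '{"dp": [[0,0,-2],[0,0,-2],[0,0,-2]], "yaw": [0,0,0]}' 0
python3 - <<'E'
from rig import bot
import cv2
c=bot.capture("side");a=c["color"][130:250,200:360,::-1]
cv2.imwrite("pics/c5.png",cv2.resize(a,(800,600),interpolation=cv2.INTER_CUBIC))
E
```

```text
time_s: 9.8
position: [0.5567, -0.0064, 0.1154]
tcp_rot: [[-0.0, 0.998, -0.069], [-0.0, -0.069, -0.998], [-1.0, -0.0, 0.0]]
force: [-1.0, -2.5, -0.5]
opening: 0.004
time_s: 10.05
position: [0.5571, -0.001, 0.1155]
tcp_rot: [[-0.0, 0.998, -0.068], [-0.002, -0.068, -0.998], [-1.0, -0.0, 0.002]]
force: [-2.9, -10.0, -1.7]
opening: 0.002
```

View pics/c5.png

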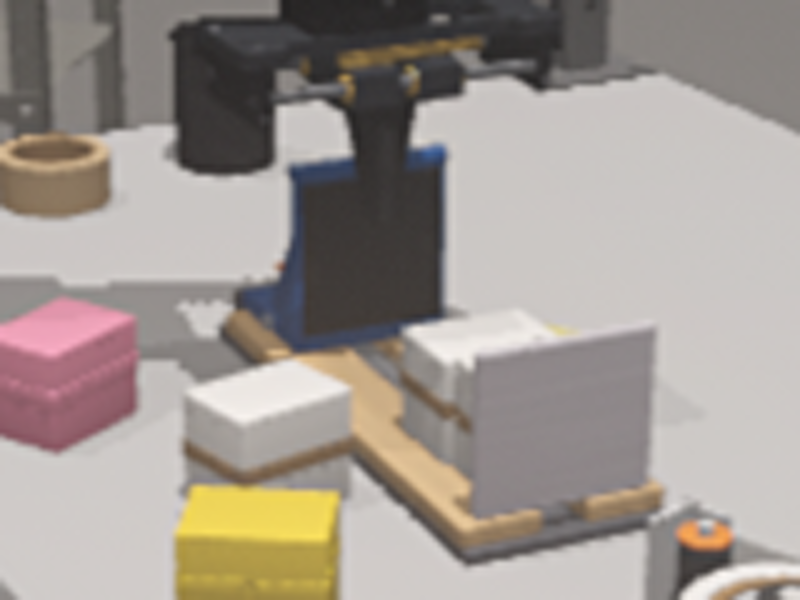

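Force rises to 10 N, so it is at the end. I'll press a little more to confirm that it is stiff.

```bash
python3 -m inch '{"dp": [[0,0,-1],[0,0,-1],[0,0,0],[0,0,0]], "yaw": [0,0,0,0]}' 0
```

```text
time_s: 10.43
position: [0.5572, -0.001, 0.1155]
tcp_rot: [[-0.001, 0.998, -0.067], [-0.005, -0.067, -0.998], [-1.0, -0.001, 0.005]]
force: [-2.8, -10.8, -0.8]
opening: 0.001
```

Stiff: no further movement at 11 N. I'll back off along the rack, lift, and move aside so the top camera can see.

```bash
python3 -m inch '{"dp": [[0,0,3],[0,0,5],[0,0,7],[0,0,7],[0,0,0],[-25,0,0],[-35,0,0],[-35,0,0],[-25,0,0],[0,0,30],[0,0,40],[0,0,40],[0,0,40],[0,0,40],[0,0,40],[0,0,40],[0,0,20],[0,0,0],[0,0,0]], "yaw": [0,0,0,0,0,0,0,0,0,0,0,0,0,0,0,0,0,0,0]}' 0
python3 - <<'E'
from rig import bot
import cv2,pickle
d={n:bot.capture(n) for n in("top","side")};pickle.dump(d,open("d6.pkl","wb"))
o=pickle.load(open("d0.pkl","rb"))["top"]["color"]
f=lambda i:i[145:295,165:345,::-1].copy()
cv2.imwrite("pics/c6.png",cv2.resize(cv2.hconcat([f(o),f(d["top"]["color"])]),(800,333),interpolation=cv2.INTER_CUBIC))
cv2.imwrite("pics/side6.png",d["side"]["color"][:,:,::-1])
E
```

```text
time_s: 12.02
position: [0.5356, -0.3107, 0.2352]
tcp_rot: [[-0.0, 0.997, -0.071], [0.001, -0.071, -0.997], [-1.0, -0.0, -0.001]]
force: [-0.4, 1.0, 0.7]
opening: 0.003
```

View pics/c6.png

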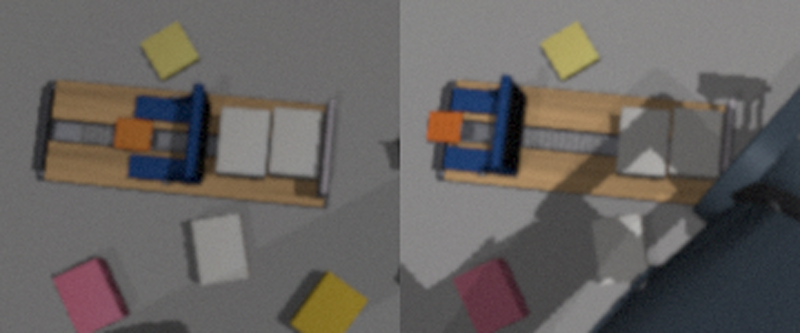

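View pics/side6.png

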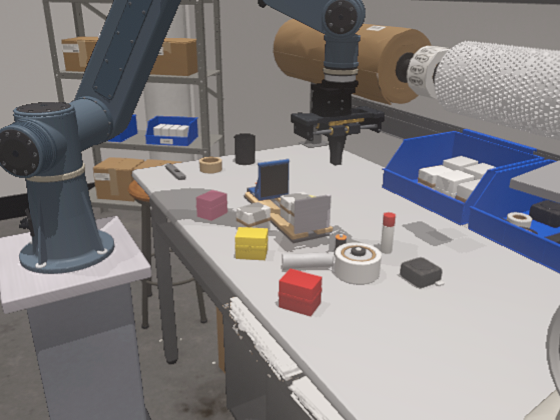

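The stop's ribs now reach the dark end bar: the face at y ≈ 0.0085 plus the 86 mm foot gives 0.0945, against the deck end at about 0.094. The packs and pad look the same in both views and the arm is clear, so I'm handing in.

```bash
python3 - <<'E'
from rig import bot
s=bot.read_state();print(s["time_s"],s["force"]);print(bot.hand_in())
E
```

```text
12.1167 [-0.27319735 -0.18091528 -0.65597653]
the job is handed in; nothing more can be done
None
```

The release is snapped over and the blue stop is pushed fully back. I handed the job in at 12.1 s, and no verdict was reported.

- **Release:** I pressed with shut fingertips about 5 mm behind the paddle's middle, sinking it about 12 mm. The force dropped to 1 N and then rose stiffly to 19 N, and the paddle stayed down when I lifted off.
- **Stop:** I pushed it about 90 mm from the pack side, above the packs, until it was stiff: 11 N with no further movement. The back of its foot came out at y 0.0945 m, against the deck end at about 0.094 m. The stop's joint value itself can't be read, so this rests on the force and the camera positions.
- **Packs and pad:** By eye, comparing start and end pictures, the packs on the rack, the waiting pack and the note pad had not moved. Some of the packs were in the arm's shadow in the last top view. The arm was clear of everything.

No check failed or disagreed.

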